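# Stow the griddle scraper in the slotted block

### The job

Take the griddle scraper out of the lid rest and put it away blade down in the slotted wooden block, pushed fully home so that its handle sits down on the block's top. Only one of the three slots is deep enough for that and nothing outside shows which, so try them by feel; let go of it there, and leave the other things on the counter where they stand.

Things in the scene. Friction and masses are not known exactly. Their poses are not given: they have to be found in the camera images.
- scraper_handle (a point): centre of the griddle scraper's wooden handle, a level bar 24 mm thick (scraper x), 110 mm long (y), 30 mm tall (z). A flat steel blade hangs below it, 4 mm thick (x), 96 mm wide (y), reaching 75 mm below the handle's underside. z points from blade to handle. Same either way round, 0.15 to 0.3 kg. Starts blade down in the lid rest's groove, leaning at most 4 degrees
- scraper_edge (a point): middle of the scraper blade's straight bottom edge, 90 mm below the handle's centre along the scraper's z; same axes as the handle
- block: wooden block, fixed, 114 mm (its x) by 136 mm (its y) by 95 mm tall; origin at the centre of its underside. Three slots in its top look alike. One of them, now this one, now that, is 83 mm deep and takes the whole blade until the handle's underside rests on the block; in the others a wooden floor stops the blade 40 mm down, the handle 35 mm above the block. No listed pose tells which
- slot_a (a point): centre of the mouth of the slot at block x = -34 mm, level with the block's top. Each slot is 7 mm wide (block x) and 106 mm long (block y), with upright walls and edges rounded by 1.5 mm; it goes straight down
- slot_b (a point): centre of the mouth of the middle slot, at block x = 0, level with the block's top; same size
- slot_c (a point): centre of the mouth of the slot at block x = +34 mm, level with the block's top; same size
- lid_rest: low wooden lid rest, fixed, 90 mm (its x) by 150 mm (its y) by 45 mm tall; origin at the centre of its underside. A groove 6 mm wide and 30 mm deep along its y at x = 0 holds the scraper; at x = +28 mm is an empty groove 16 mm wide
- salt_mid (a point): small glass salt shaker with an aluminium twist cap, 44 mm across, 73 mm tall, loose; this point is at its centre, 36 mm up. Bystander
- press_mid (a point): round aluminium arepa press, 150 mm across, about 52 mm tall to the top of its lever handle, loose; this point is at its centre, 20 mm up. Bystander
- spatula_mid (a point): plastic spatula lying flat, 290 mm long, 75 mm wide, 10 mm thick, loose; this point is near the middle of its length, 5 mm up. Bystander
- bowl_mid (a point): small ceramic bowl, 110 mm across, 50 mm tall, loose; point at its centre, 25 mm up. Bystander
- mug_mid (a point): ceramic mug, 80 mm across, 90 mm tall, loose; point at its centre, 45 mm up. Bystander
There are look-alikes about, which are no part of the job. Leave any turquoise look-alike of the part that bears scraper_handle alone.

How it is judged:
At the end, for the whole second after the job is handed in: The scraper stands released and at rest, blade down in one of the block's slots: its bottom edge at least 70 mm below the block's top (of 75 mm when the handle sits on the top), within 20 mm of the slot's middle lengthwise and within about 7 degrees of upright (z of scraper_edge in the frame of block below 0.025 m and z of scraper_handle in the frame of block above 0.1 m and x of scraper_edge in the frame of block between -0.045 and 0.045 m and y of scraper_edge in the frame of block between -0.02 and 0.02 m and angle between the z axis of scraper_handle and the z axis of block, either way round below 0.12 rad and linear speed of scraper below 0.02 m/s); the robot touches nothing.
It fails at once if another thing on the counter is moved by more than 25 mm (distance of any of salt_mid, press_mid, spatula_mid, bowl_mid, mug_mid from where it was at the start of the episode above 0.025 m).
It also fails if it takes over 72 s, if anything falls off the work surface, if the arm or the gripper's body presses on something with over 40 N, if the wrist force passes 120 N, or if a joint passes its speed limit or range.

### The arm

A 6-joint arm with a two-finger parallel gripper is mounted at the origin on the work surface. World frame = base frame: x ahead of the robot, y to its left, z up, the work surface at z = 0. Lengths are in m, angles in rad, forces in N, time in s.
With the tool pointing down it reaches from about 0.275 to 0.85 m from the base axis. Payload 5.2 kg.
Tool frame: the origin (TCP) lies at the very end of the fingers, on their centre line; the grasp point (between the pads) lies 19 mm behind it; z points along the fingers, y is the line along which they close (so a half turn about z gives the same grasp; the last joint's range is limited). The gripper opens to 85 mm and grips with 20 to 120 N. Pads are 22 mm wide; open, the fingers measure 114 mm over their backs; the gripper's body (76 mm by 85 mm) begins 54 mm behind the grasp point. The pads swing forward as they close: fully open they stand 13 mm farther back than shut.
Start: joints at [0.95, 0.259, 1.535, -0, 1.348, -0.203], TCP at [0.223, 0.503, 0.231] pointing down, gripper open.
Joint ranges: [-3.14, 3.14], [-0.91, 2.08], [0.19, 2.58], [-1.22, 4.36], [0.22, 2.71], [-3.12, 3.12]. Speed limits (rad/s): [2.57, 2.57, 3.14, 3.14, 3.14, 3.14].

### API

Orientations are given as [roll, pitch, yaw] about the fixed x, y, z axes, in that order (R = Rz(yaw) Ry(pitch) Rx(roll)).
In Python, from cell import sensors, imaging, manip gives the robot as it stands. The module is installed in compiled form; this text tells all that it offers.
- The arm moves only by the tool play_rows, never from a script. Its argument "deltas" is a list of rows, each a list of 3 entries, a list of its own where there are three numbers: the gripper's target within -1 to 1 (shut at 1, half-way at 0, fully open at -1), then the shift along the tool's x, y, z each as a share of 30 cm, from -1 to 1, then the turn about the tool's z as a share of 1.5 rad, from -1 to 1. A call has 1 to 5 rows; each row shifts and turns the commanded pose from where the row before left it, along the tool's axes as they then stand; what a row does not reach is not made up. A row lasts 1/8 s, in which the tool goes at most 62.5 mm and 10.7 degrees, less where a joint would pass 70% of its speed; a pose out of reach is approached as far as the arm can. A call with a number of a shift or a turn outside -1 to 1 is refused whole. A call with a gripper value outside its range is refused whole. The fingers move at their own pace and stop on an object; "newtons" is the grip in N (left out, the last holds). Time passes only in rows, so rows that do not move let the fingers close. It gives the time, the measured TCP pose, the force, the opening and the grip force at its end, in the units of the state.
- sensors.get_state(): the state, without advancing time (a new reading comes with each control period).
- imaging.camera(name): name is "scene" or "top" or "wrist"; returns a dict with "pixels" (400x640x3 uint8, red, green, blue), "fx", "fy", "cx", "cy" (pixels), "k1" (the pictures are not rectified: a ray, as slopes to the right and down, at radius r is drawn at 1 + k1 r^2 times it, then the intrinsics apply), "extrinsics" (4x4, takes a point from world to camera coordinates). Camera axes: x right, y up, looking along -z (the intrinsics and any distortion apply to the point x, -y, -z); pixel columns grow to the right and rows downward; lengths in m; the calibration is good to about 2 mm. A picture is of the moment at which its call begins. There is no depth.
- manip.close_job(): hands the job in; it is judged then, once.
The state is a dict: "time": time; "joints": joint angles; "qvel": joint speeds; "tau": joint torques, N m; "tcp_pos": TCP position; "eef_rot": TCP orientation; "force": force on the tool from outside, world axes, zero at the start; "torque": the same for the moment, N m; "width": opening from 0.0 (shut) to 1.0 (fully open); "grasp_force": force on a finger pad.
Only numpy, scipy, OpenCV 4.12 (cv2) and the standard library are available. Lean on these libraries where they do the work, as an engineer would, in place of code of your own. Each camera call takes 0.05 s, during which the arm holds its last target. There are 200 camera calls.

## Working session

There is one attempt and no reset: what is moved stays moved. The work goes in short steps, Python scripts to look and compute and a tool call to move; the robot and the scene stay as the last step left them, time stands still between calls to the robot, and variables do not carry over. Pictures are saved under pics/ and viewed, at most 10 in all, crops included, and the job is handed in when it is done.

Besides the shell and the picture viewer there is one more tool, called after "Emit:" in YAML: its name, and indented under it one key for each argument. play_rows: Moves the arm, as the interface text tells. Shift numbers are shares of 30 cm and turn numbers shares of 1.5 rad, none past 1 either way. Its arguments: {"type":"object","properties":{"deltas":{"type":"array","items":{"type":"array"}},"newtons":{"type":"number"}},"required":["deltas"]}

```bash
mkdir -p pics
cat > h.py <<'E'
import numpy as np, cv2
from cell import sensors, imaging, manip
from scipy.spatial.transform import Rotation as Rn
def snap(n,f):
    c=imaging.camera(n); cv2.imwrite(f,c["pixels"][:,:,::-1]); np.savez(f+'.npz',**{k:v for k,v in c.items()}); return c
def ray(c,u,v):
    x=(u-float(c["cx"]))/float(c["fx"]); y=(v-float(c["cy"]))/float(c["fy"]); k=float(c["k1"]); a,b=x,y
    for _ in range(20):
        s=1+k*(a*a+b*b); a,b=x/s,y/s
    E=np.array(c["extrinsics"]); d=E[:3,:3].T@np.array([a,-b,-1]); o=-E[:3,:3].T@E[:3,3]; return o,d
def atz(c,u,v,z):
    o,d=ray(c,u,v); return o+d*(z-o[2])/d[2]
def proj(c,P):
    E=np.array(c["extrinsics"]); p=E[:3,:3]@np.array(P)+E[:3,3]; a,b=p[0]/-p[2],-p[1]/-p[2]; s=1+float(c["k1"])*(a*a+b*b)
    return float(c["fx"])*a*s+float(c["cx"]),float(c["fy"])*b*s+float(c["cy"])
E
python3 - <<'E'
from h import *
a=snap("top","pics/top.png"); b=snap("scene","pics/scene.png")
print(sensors.get_state())
for c in(a,b): print(c["fx"],c["k1"],np.round(c["extrinsics"],3))
E
```

```text
{'time': 0.1, 'joints': array([ 9.50216301e-01,  2.59289706e-01,  1.53598329e+00, -2.40612791e-05,
        1.34800534e+00, -2.02823414e-01]), 'qvel': array([ 0.00116032, -0.00051433, -0.00342272, -0.00036146, -0.00034995,
       -0.00041671]), 'tau': array([ 2.25069292e-03, -4.46965778e+01, -2.91249025e+01, -1.41787273e-04,
        6.20298073e-03, -1.12978802e-05]), 'tcp_pos': array([0.22285336, 0.50230184, 0.23054341]), 'eef_rot': array([-3.13993680e+00, -3.16579919e-04,  2.72384112e+00]), 'force': array([-0.62118134,  0.21997044, -0.52781679]), 'torque': array([-0.01400173, -0.03001295,  0.00087954]), 'grasp_force': 0.0, 'width': 0.9975480006396894}
426.6182451770502 -0.09362553636360868 [[ 0.009 -1.    -0.019  0.063]
 [ 0.985  0.006  0.174 -0.646]
 [-0.174 -0.02   0.985 -1.078]
 [ 0.     0.     0.     1.   ]]
446.4707015510388 -0.04291995575047614 [[-0.572  0.82   0.018  0.335]
 [-0.488 -0.358  0.796  0.249]
 [ 0.659  0.446  0.605 -1.55 ]
 [ 0.     0.     0.     1.   ]]
```

View pics/top.png

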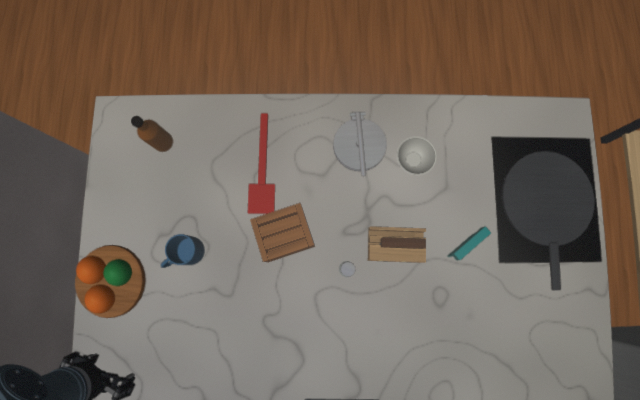

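View pics/scene.png

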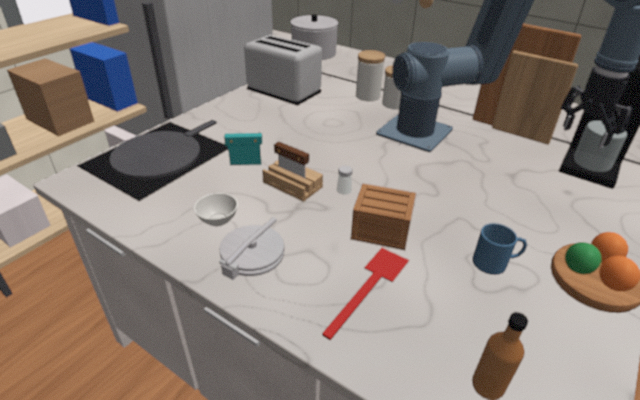

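The scraper candidates in the top view are the brown-handled bar at (403,242) standing in the lid rest and the turquoise one at (470,243) out on the counter. The brown one fits the description (wooden handle, in the rest). The block is at (283,233), the salt shaker at (347,269) and the spatula head at (262,198). I'll confirm in a crop.

Run:
```python
import cv2,numpy as np
i=cv2.imread('pics/top.png')
a=cv2.resize(i[195:275,360:500],None,fx=5,fy=5,interpolation=2)[:,:700]
b=cv2.resize(i[195:275,240:360],None,fx=5,fy=5,interpolation=2)
w=cv2.resize(i[195:275,240:440],None,fx=4,fy=4,interpolation=2)
cv2.imwrite('pics/c1.png',w)
```

```text
(no output)
```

View pics/c1.png

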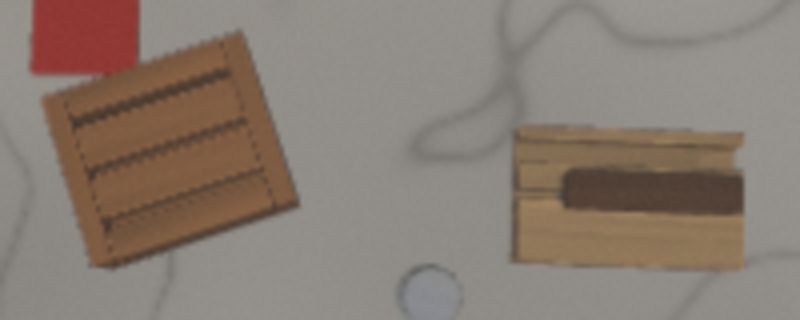

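The crop confirms the brown handle, spanning about (563,170)-(743,213), standing in the rest's narrow groove. The block's slots run from (75,123)-(228,73), (92,172)-(245,122) and (107,224)-(262,172). All of these are crop pixels.

Run:
```python
from h import *
c=np.load('pics/top.png.npz')
def p(u,v,z): return atz(c,240+u/4,195+v/4,z)
print("handle top corners",[np.round(p(u,v,.12)[:2],4) for u,v in[(563,170),(743,170),(743,213),(563,213)]])
print("rest",[np.round(p(u,v,.045)[:2],4) for u,v in[(515,128),(743,135),(743,268),(513,262)]])
print("blk",[np.round(p(u,v,.095)[:2],4) for u,v in[(42,98),(240,32),(299,205),(97,266)]])
for s in[(75,123,228,73),(92,172,245,122),(107,224,262,172)]:
    a,b=p(*s[:2],.095)[:2],p(*s[2:],.095)[:2]; print("slot",np.round((a+b)/2,4),np.linalg.norm(a-b).round(4),np.degrees(np.arctan2(*(a-b)[::-1])))
print("salt",atz(c,347,269,.073),"press",atz(c,360,145,.03))
```

```text
handle top corners [array([ 0.5207, -0.0906]), array([ 0.5212, -0.2021]), array([ 0.4947, -0.2013]), array([ 0.4943, -0.0902])]
rest [array([ 0.5535, -0.0688]), array([ 0.5496, -0.2204]), array([ 0.4621, -0.2178]), array([ 0.4655, -0.0667])]
blk [array([0.5656, 0.2376]), array([0.6092, 0.1115]), array([0.4993, 0.0726]), array([0.4598, 0.1992])]
slot [0.5663 0.1673] 0.1025 108.69376831042096
slot [0.5351 0.1557] 0.102 108.66521469247827
slot [0.503  0.1449] 0.1031 109.08595940323124
salt [ 0.44322649 -0.00963312  0.073     ] press [ 0.78287042 -0.04864232  0.03      ]
```

Emit:
play_rows:
  deltas:
    - [-1,[-0.145,-0.132,0],0]
    - [-1,[-0.145,-0.132,0],0]
    - [-1,[-0.145,-0.132,0],0]
    - [-1,[-0.145,-0.132,0],0]
    - [-1,[-0.145,-0.132,0],0]
  newtons: 70

```text
time: 0.72
tcp_pos: [0.3418, 0.2318, 0.2312]
eef_rot: [-3.142, 0.0, 2.724]
force: [1.3, 0.2, -1.0]
width: 1.001
grasp_force: 0.0
```

Emit:
play_rows:
  deltas:
    - [-1,[-0.145,-0.132,0],0]
    - [-1,[-0.145,-0.132,0],0]
    - [-1,[-0.145,-0.132,0],0]
    - [-1,[-0.145,-0.132,0],0]
    - [-1,[-0.145,-0.132,0],0]

```text
time: 1.35
tcp_pos: [0.4603, -0.0376, 0.2312]
eef_rot: [3.141, -0.0, 2.723]
force: [0.8, 0.3, 0.3]
width: 0.998
grasp_force: 0.0
```

Emit:
play_rows:
  deltas:
    - [-1,[-0.145,-0.132,0],0]
    - [-1,[-0.145,-0.132,0],0]
    - [-1,[0,0,0],0.1]
    - [-1,[0,0,0],0.1]
    - [-1,[0,0,0],0.1]

```text
time: 1.98
tcp_pos: [0.5071, -0.1436, 0.2306]
eef_rot: [-3.141, -0.001, 2.268]
force: [0.6, 0.5, 0.5]
width: 0.996
grasp_force: 0.0
```

Emit:
play_rows:
  deltas:
    - [-1,[0,0,0],0.12]
    - [-1,[0,0,0],0.12]
    - [-1,[0,0,0],0.12]
    - [-1,[0,0,0],0.12]
    - [-1,[0,0,0],0]

```text
time: 2.6
tcp_pos: [0.5072, -0.1433, 0.2309]
eef_rot: [-3.141, -0.0, 1.555]
force: [0.4, 0.0, -0.4]
width: 1.003
grasp_force: 0.0
```

Run:
```python
from h import *
c=snap("wrist","pics/w1.png"); s=sensors.get_state(); print(s['tcp_pos'],s['eef_rot'])
print(np.round(c["extrinsics"],3))
for P in [(.508,-.091,.12),(.508,-.201,.12)]: print(proj(c,P))
```

```text
[ 0.50723729 -0.14331905  0.23098425] [-3.14094293e+00 -3.15744311e-04  1.55755009e+00]
[[ 1.    -0.015 -0.001 -0.509]
 [ 0.014  0.96  -0.281  0.169]
 [ 0.006  0.281  0.96  -0.341]
 [ 0.     0.     0.     1.   ]]
(np.float64(316.20225398613394), np.float64(130.93071678916752))
(np.float64(318.2007998441104), np.float64(264.9251299645588))
```

View pics/w1.png

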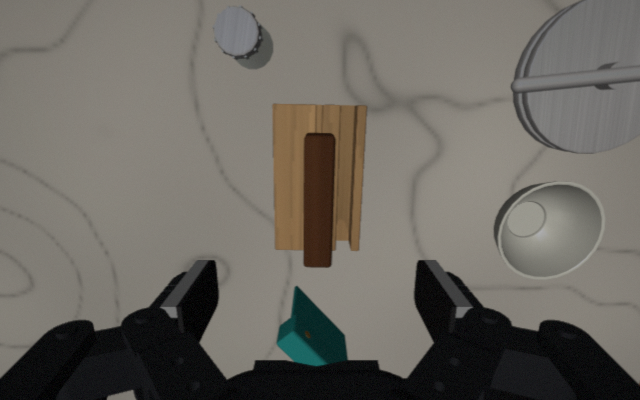

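The wrist view shows the handle from (320,134) to (317,267), which agrees with the estimate and sits about 1° off. I'll descend and grip.

Emit:
play_rows:
  deltas:
    - [-1,[-0.01,0.006,0],0.014]
    - [-1,[0,0,0.15],0]
    - [-1,[0,0,0.15],0]
    - [-1,[0,0,0.1],0]
    - [-1,[0,0,0.056],0]

```text
time: 3.28
tcp_pos: [0.5083, -0.1462, 0.0926]
eef_rot: [-3.139, -0.001, 1.534]
force: [0.0, 0.4, 0.5]
width: 1.0
grasp_force: 0.0
```

Emit:
play_rows:
  deltas:
    - [1,[0,0,0],0]
    - [1,[0,0,0],0]
    - [1,[0,0,0],0]
    - [1,[0,0,0],0]
    - [1,[0,0,0],0]

```text
time: 3.9
tcp_pos: [0.5099, -0.1469, 0.0958]
eef_rot: [3.14, 0.001, 1.533]
force: [-2.0, -0.1, 6.6]
width: 0.27
grasp_force: 69.5
```

Emit:
play_rows:
  deltas:
    - [1,[0,0,0],0]
    - [1,[0,0,0],0]
    - [1,[0,0,0],0]
    - [1,[0,0,0],0]
    - [1,[0,0,0],0]

```text
time: 4.53
tcp_pos: [0.5099, -0.1469, 0.0958]
eef_rot: [3.139, 0.001, 1.533]
force: [-1.3, 0.4, 6.1]
width: 0.266
grasp_force: 69.5
```

Emit:
play_rows:
  deltas:
    - [1,[0,0,-0.03],0]
    - [1,[0,0,-0.08],0]
    - [1,[0,0,-0.15],0]
    - [1,[0,0,-0.15],0]
    - [1,[0,0,-0.05],0]

```text
time: 5.15
tcp_pos: [0.5103, -0.1469, 0.2355]
eef_rot: [3.137, 0.002, 1.533]
force: [0.7, -0.3, -3.9]
width: 0.267
grasp_force: 69.6
```

Run:
```python
from h import *
c=snap("scene","pics/s2.png"); w=snap("wrist","pics/w2.png"); s=sensors.get_state(); print(s['tcp_pos'],s['eef_rot'],s['force'],s['grasp_force'],s['width'])
t=s['tcp_pos']; u,v=map(int,proj(c,t)); print(u,v)
a=cv2.resize(c["pixels"][v-50:v+70,u-60:u+60,::-1],(400,400),interpolation=2)
b=cv2.resize(w["pixels"][100:,120:520,::-1],(533,400))[:,66:466]
cv2.imwrite('pics/m2.png',np.hstack([a,b]))
```

```text
[ 0.5097348  -0.14669201  0.23378422] [3.13900228e+00 1.23467955e-03 1.53286657e+00] [ 0.22745825  0.28565387 -2.30086695] 69.62299704551697 0.2679392103263375
290 108
```

View pics/m2.png

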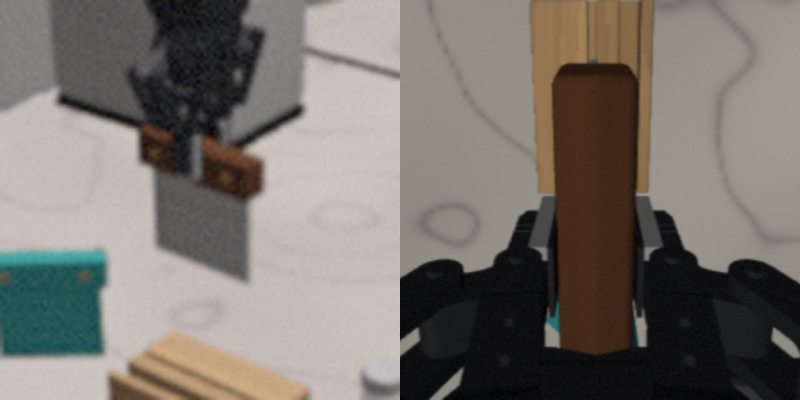

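Run:
```python
from h import *
c=np.load('pics/s2.png.npz')
t=np.array([.5099,-.1468,.2342]); y=1.533
d=np.array([np.cos(y),np.sin(y),0]); n=np.array([np.sin(y),-np.cos(y),0])
f=lambda P:np.round((np.array(proj(c,P))-[230,58])*400/120)
for zc in(.006,.010): 
  h=t+[0,0,zc]
  print(zc,"blade bottom",f(h+d*.048-[0,0,.09]),f(h-d*.048-[0,0,.09]),"blade top",f(h+d*.048-[0,0,.015]),f(h-d*.048-[0,0,.015]),"handle near under",f(h+d*.055+n*.012-[0,0,.015]),f(h-d*.055+n*.012-[0,0,.015]), "top",f(h+d*.055+n*.012+[0,0,.015]))
```

```text
0.006 blade bottom [250. 284.] [157. 247.] blade top [250. 197.] [154. 162.] handle near under [247. 206.] [137. 165.] top [247. 169.]
0.01 blade bottom [250. 280.] [157. 243.] blade top [250. 192.] [154. 158.] handle near under [247. 201.] [137. 160.] top [247. 164.]
```

The blade hangs upright and centred, with its edge about 81.5 mm below the TCP. Next I'll go above the block.

Emit:
play_rows:
  deltas:
    - [1,[0.169,0.0075,0],0]
    - [1,[0.169,0.0075,0],0]
    - [1,[0.169,0.0075,0],0]
    - [1,[0.169,0.0075,0],0]
    - [1,[0.169,0.0075,0],0]

```text
time: 5.88
tcp_pos: [0.5287, 0.108, 0.2298]
eef_rot: [-3.137, 0.0, 1.533]
force: [1.1, -0.2, -2.9]
width: 0.265
grasp_force: 69.5
```

Emit:
play_rows:
  deltas:
    - [1,[0.169,0.0075,0],0]
    - [1,[0,0,0],-0.082]
    - [1,[0,0,0],-0.082]
    - [1,[0,0,0],-0.082]
    - [1,[0,0,0],0]

```text
time: 6.5
tcp_pos: [0.533, 0.157, 0.23]
eef_rot: [-3.137, -0.001, 1.901]
force: [0.3, 0.3, -2.9]
width: 0.265
grasp_force: 69.5
```

Run:
```python
from h import *
w=snap("wrist","pics/w3.png"); s=sensors.get_state(); print(s['tcp_pos'],s['eef_rot'],s['force'])
cv2.imwrite('pics/w3b.png',cv2.resize(w["pixels"][:260,180:480,::-1],None,fx=2.3,fy=2.3,interpolation=2))
```

```text
[0.53325349 0.15692351 0.23045962] [-3.13802984e+00 -8.88845140e-04  1.89928321e+00] [ 0.11144903  0.06377601 -1.98798179]
```

View pics/w3b.png

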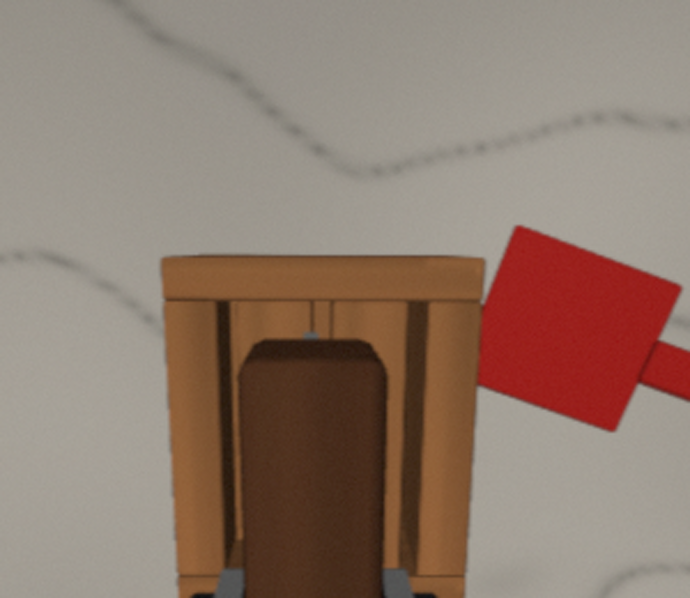

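Run:
```python
from h import *
c=np.load('pics/w3.png.npz')
p=lambda u,v:atz(c,180+u/2.3,v/2.3,.095)[:2]
t=np.array([.53325,.15692]);y=1.8993
d=np.array([np.cos(y),np.sin(y)]); n=np.array([np.sin(y),-np.cos(y)])
for nm,u,v in[("corL",163,260),("corR",485,260),("slL0",217,302),("slL1",231,302),("M0",313,302),("M1",332,302),("R0",408,302),("R1",427,302),("eL",178,575),("eR",465,575)]:
    q=p(u,v)-t; print(nm,"along x %.1f y %.1f mm"%(1e3*q@d,1e3*q@n))
```

```text
corL along x 65.0 y -54.0 mm
corR along x 65.2 y 58.6 mm
slL0 along x 50.7 y -35.6 mm
slL1 along x 50.7 y -30.6 mm
M0 along x 50.7 y -1.5 mm
M1 along x 50.7 y 5.3 mm
R0 along x 50.8 y 32.2 mm
R1 along x 50.8 y 39.0 mm
eL along x -54.7 y -54.5 mm
eR along x -54.3 y 58.5 mm
```

Run:
```python
from h import *
c=np.load('pics/w3.png.npz')
t=np.array([.53325,.15692,.2305]);y=1.8993
d=np.array([np.cos(y),np.sin(y),0]); n=np.array([np.sin(y),-np.cos(y),0])
f=lambda P:np.round((np.array(proj(c,P))-[180,0])*2.3,1)
print("blade",f(t+d*.048+[0,0,-.0065]),f(t+d*.048+[0,0,-.0815]),"handle top far L/R",f(t+d*.055-n*.012+[0,0,.0235]),f(t+d*.055+n*.012+[0,0,.0235]))
print("handle centre measured vs",f(t+d*.055+[0,0,.0235]))
```

```text
blade [317.7 362.3] [317.3 324.7] handle top far L/R [240.6 345.1] [395.7 345.4]
handle centre measured vs [318.1 345.2]
```

Emit:
play_rows:
  deltas:
    - [1,[-0.0067,0.0117,0],0]
    - [1,[0,0,0.08],0]
    - [1,[0,0,0.073],0]
    - [1,[0,0,0],0]
    - [1,[0,0,0],0]

```text
time: 7.18
tcp_pos: [0.5388, 0.1562, 0.1873]
eef_rot: [3.141, 0.0, 1.901]
force: [0.6, 0.0, -2.3]
width: 0.263
grasp_force: 69.4
```

Run:
```python
from h import *
w=snap("wrist","pics/w4.png"); s=sensors.get_state(); print(s['tcp_pos'],s['eef_rot'],s['force'])
cv2.imwrite('pics/w4b.png',cv2.resize(w["pixels"][60:210,220:420,::-1],None,fx=4,fy=4,interpolation=2))
```

```text
[0.53903135 0.15623186 0.18765733] [3.13979920e+00 4.64016494e-04 1.90122284e+00] [ 0.33095582 -1.18301364 -2.40042803]
```

View pics/w4b.png

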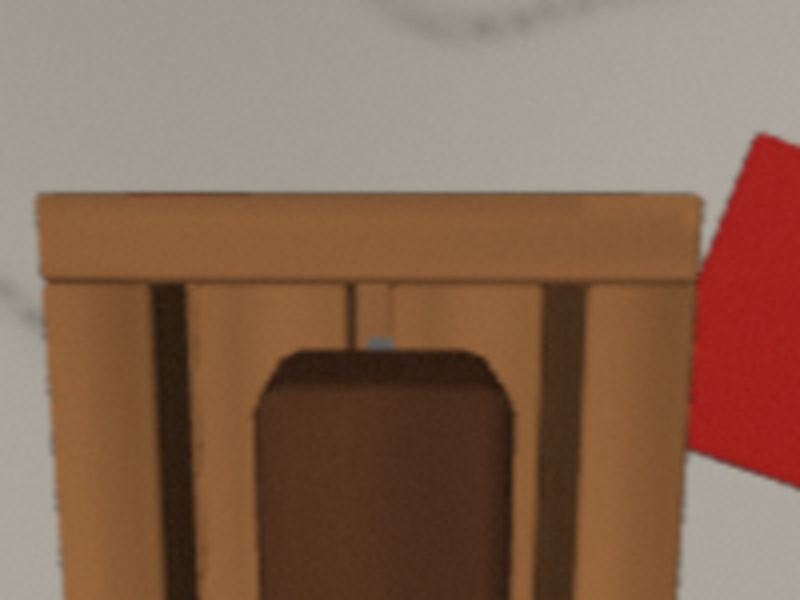

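The crop shows the blade at x≈380 and the middle slot centred at x≈370, so the blade is about 1.5 mm over. I'll correct that and descend.

Emit:
play_rows:
  deltas:
    - [1,[0,-0.005,0],0]
    - [1,[0,0,0.02],0]
    - [1,[0,0,0.02],0]
    - [1,[0,0,0.02],0]
    - [1,[0,0,0],0]

```text
time: 7.85
tcp_pos: [0.5363, 0.1557, 0.1677]
eef_rot: [-3.14, -0.0, 1.902]
force: [-0.8, 0.8, -1.6]
width: 0.268
grasp_force: 69.4
```

Emit:
play_rows:
  deltas:
    - [1,[0,0,0.02],0]
    - [1,[0,0,0.02],0]
    - [1,[0,0,0.02],0]
    - [1,[0,0,0.015],0]
    - [1,[0,0,0],0]

```text
time: 8.48
tcp_pos: [0.5365, 0.1557, 0.1456]
eef_rot: [-3.141, -0.0, 1.902]
force: [-1.3, -0.5, -1.0]
width: 0.265
grasp_force: 69.4
```

Emit:
play_rows:
  deltas:
    - [1,[0,0,0.01],0]
    - [1,[0,0,0.01],0]
    - [1,[0,0,0.01],0]
    - [1,[0,0,0.01],0]
    - [1,[0,0,0],0]

```text
time: 9.1
tcp_pos: [0.5369, 0.1559, 0.1358]
eef_rot: [3.141, 0.0, 1.902]
force: [-3.6, -0.4, 9.3]
width: 0.263
grasp_force: 71.2
```

Emit:
play_rows:
  deltas:
    - [1,[0,0,0.008],0]
    - [1,[0,0,0],0]
    - [1,[0,0,0],0]

```text
time: 9.48
tcp_pos: [0.5372, 0.1559, 0.1357]
eef_rot: [3.139, 0.001, 1.902]
force: [-7.9, -1.0, 24.3]
width: 0.269
grasp_force: 73.4
```

The middle slot stops the blade 40 mm down, so it is a shallow one. I'll lift out and try the slot at tool −y.

Emit:
play_rows:
  deltas:
    - [1,[0,0,-0.04],0]
    - [1,[0,0,-0.07],0]
    - [1,[0,0,-0.085],0]
    - [1,[0,0,0],0]
    - [1,[0,0,0],0]

```text
time: 10.1
tcp_pos: [0.5363, 0.1557, 0.1891]
eef_rot: [-3.14, -0.0, 1.902]
force: [-0.2, 0.1, -3.3]
width: 0.266
grasp_force: 69.7
```

Emit:
play_rows:
  deltas:
    - [1,[0,-0.0567,0],0]
    - [1,[0,-0.0567,0],0]
    - [1,[0,0,0],0]
    - [1,[0,0,0],0]
    - [1,[0,0,0],0]

```text
time: 10.72
tcp_pos: [0.5051, 0.1448, 0.1899]
eef_rot: [-3.142, -0.0, 1.902]
force: [0.3, 0.7, -2.3]
width: 0.266
grasp_force: 69.4
```

Emit:
play_rows:
  deltas:
    - [1,[0,-0.002,0.02],0]
    - [1,[0,0,0.02],0]
    - [1,[0,0,0.02],0]
    - [1,[0,0,0.015],0]
    - [1,[0,0,0],0]

```text
time: 11.35
tcp_pos: [0.5038, 0.1445, 0.1672]
eef_rot: [-3.141, -0.0, 1.902]
force: [0.1, 0.3, -2.2]
width: 0.26
grasp_force: 69.5
```

Emit:
play_rows:
  deltas:
    - [1,[0,0,0.02],0]
    - [1,[0,0,0.02],0]
    - [1,[0,0,0.02],0]
    - [1,[0,0,0.015],0]
    - [1,[0,0,0],0]

```text
time: 11.98
tcp_pos: [0.5037, 0.1445, 0.1447]
eef_rot: [-3.141, -0.0, 1.902]
force: [0.0, -0.5, -1.9]
width: 0.267
grasp_force: 69.5
```

Emit:
play_rows:
  deltas:
    - [1,[0,0,0.01],0]
    - [1,[0,0,0.01],0]
    - [1,[0,0,0.01],0]
    - [1,[0,0,0.01],0]
    - [1,[0,0,0],0]

```text
time: 12.6
tcp_pos: [0.5043, 0.1446, 0.1357]
eef_rot: [3.14, 0.001, 1.902]
force: [-5.9, -0.8, 17.9]
width: 0.268
grasp_force: 72.4
```

This slot is shallow too, stopping at the same height. The remaining slot is at tool +y.

Emit:
play_rows:
  deltas:
    - [1,[0,0,-0.04],0]
    - [1,[0,0,-0.07],0]
    - [1,[0,0,-0.08],0]
    - [1,[0,0,0],0]
    - [1,[0,0,0],0]

```text
time: 13.22
tcp_pos: [0.5036, 0.1445, 0.1894]
eef_rot: [-3.141, -0.0, 1.902]
force: [0.1, -0.7, -1.6]
width: 0.266
grasp_force: 69.6
```

Emit:
play_rows:
  deltas:
    - [1,[0,0.076,0],0]
    - [1,[0,0.076,0],0]
    - [1,[0,0.076,0],0]
    - [1,[0,0,0],0]
    - [1,[0,0,0],0]

```text
time: 13.85
tcp_pos: [0.5675, 0.1665, 0.1889]
eef_rot: [-3.139, -0.001, 1.902]
force: [0.3, -0.4, -3.3]
width: 0.267
grasp_force: 69.6
```

Emit:
play_rows:
  deltas:
    - [1,[0,0.001,0.02],0]
    - [1,[0,0,0.02],0]
    - [1,[0,0,0.02],0]
    - [1,[0,0,0.015],0]
    - [1,[0,0,0],0]

```text
time: 14.48
tcp_pos: [0.5687, 0.1668, 0.1672]
eef_rot: [-3.141, -0.0, 1.902]
force: [1.1, -0.4, -2.4]
width: 0.266
grasp_force: 69.6
```

Emit:
play_rows:
  deltas:
    - [1,[0,0,0.02],0]
    - [1,[0,0,0.02],0]
    - [1,[0,0,0.02],0]
    - [1,[0,0,0.015],0]
    - [1,[0,0,0],0]

```text
time: 15.1
tcp_pos: [0.5687, 0.1668, 0.1446]
eef_rot: [-3.141, -0.0, 1.902]
force: [0.1, 0.4, -2.3]
width: 0.266
grasp_force: 69.6
```

Emit:
play_rows:
  deltas:
    - [1,[0,0,0.01],0]
    - [1,[0,0,0.01],0]
    - [1,[0,0,0.01],0]
    - [1,[0,0,0.01],0]
    - [1,[0,0,0],0]

```text
time: 15.72
tcp_pos: [0.5688, 0.1668, 0.1329]
eef_rot: [-3.141, -0.0, 1.902]
force: [0.6, 0.3, -1.8]
width: 0.267
grasp_force: 69.6
```

The blade passes the 40 mm level with no force, so this is the deep slot. I'll go on down to about 0.1015.

Emit:
play_rows:
  deltas:
    - [1,[0,0,0.02],0]
    - [1,[0,0,0.02],0]
    - [1,[0,0,0.02],0]
    - [1,[0,0,0.015],0]
    - [1,[0,0,0],0]

```text
time: 16.35
tcp_pos: [0.5687, 0.1668, 0.1101]
eef_rot: [-3.141, -0.0, 1.902]
force: [-0.1, 0.7, -2.5]
width: 0.264
grasp_force: 69.6
```

Emit:
play_rows:
  deltas:
    - [1,[0,0,0.01],0]
    - [1,[0,0,0.01],0]
    - [1,[0,0,0.01],0]
    - [1,[0,0,0.005],0]
    - [1,[0,0,0],0]

```text
time: 16.98
tcp_pos: [0.5689, 0.1669, 0.1009]
eef_rot: [3.141, 0.0, 1.902]
force: [-3.1, -0.4, 3.2]
width: 0.266
grasp_force: 70.3
```

Emit:
play_rows:
  deltas:
    - [1,[0,0,0.004],0]
    - [0,[0,0,0],0]
    - [-0.6,[0,0,0],0]
    - [-1,[0,0,0],0]
    - [-1,[0,0,0],0]

```text
time: 17.6
tcp_pos: [0.569, 0.1668, 0.0988]
eef_rot: [-3.141, -0.0, 1.902]
force: [-0.1, 0.1, 0.4]
width: 1.002
grasp_force: 0.0
```

Emit:
play_rows:
  deltas:
    - [-1,[0,0,0],0]
    - [-1,[0,0,-0.05],0]
    - [-1,[0,0,-0.15],0]
    - [-1,[0,0,-0.15],0]
    - [-1,[0,0,-0.15],0]

```text
time: 18.23
tcp_pos: [0.569, 0.1669, 0.2517]
eef_rot: [3.14, 0.0, 1.902]
force: [0.5, -0.8, -0.3]
width: 0.997
grasp_force: 0.0
```

Run:
```python
from h import *
c=snap("scene","pics/s5.png"); w=snap("wrist","pics/w5.png"); s=sensors.get_state(); print(s['tcp_pos'],s['force'],s['width'])
a=cv2.resize(c["pixels"][150:350,300:460,::-1],(400,500),interpolation=2)
b=cv2.resize(w["pixels"][:,120:440,::-1],(400,500))
cv2.imwrite('pics/m5.png',np.hstack([a,b]))
```

```text
[0.57197158 0.16724821 0.25649834] [ 0.21674751  1.01768392 -0.01945658] 0.9974205267696857
```

View pics/m5.png

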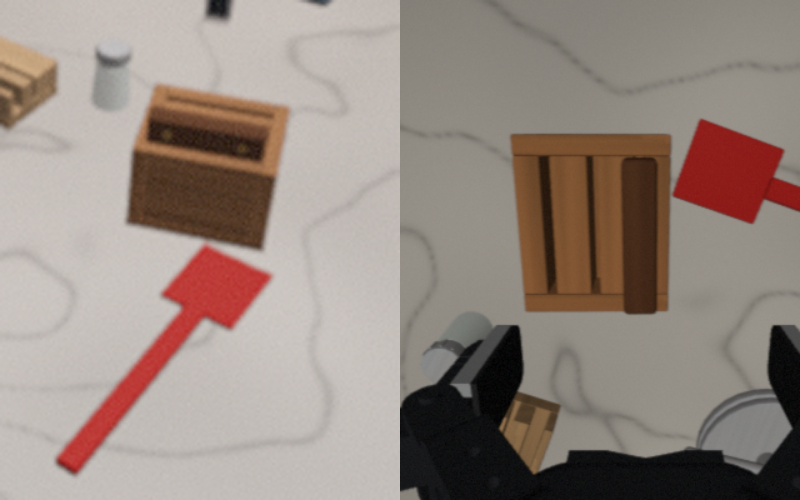

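The scraper's handle sits down on the block in the third slot (wrist crop around (640,235)), and the gripper is clear of it. The spatula and the salt shaker look undisturbed.

```bash
python3 -c "
from cell import manip; print(manip.close_job())"
```

```text
the job is handed in; nothing more can be done
None
```

The scraper is pushed home in the block's one deep slot with its handle down on the top, released and clear of the gripper, and the job is handed in at about 18 s; no verdict was shown.

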